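# Find the rocking canister cover and press it home

## Task

One of the four wooden canister covers is not properly seated: press gently with a fingertip near an edge of one cover after another, until you find the one that rocks, then push that one down in the middle until it is flush and finish while still holding it down with moderate pressure. Only touch the covers: do not lift any out, do not lean hard on any of them, and leave the other things on the worktop where they stand.

Things in the scene. Friction and masses are not known exactly. Their poses are not given: they have to be found in the camera images.
- cover_1: Cover of canister 1, one of four identical: flat plain wooden plate 76 x 76 mm, 14 mm thick, with 1.2 mm of play all round in the recessed mouth. Origin: centre of its underside; z up, x and y along its sides, turned as its canister. Seated, it rests on a ledge, underside 62 mm above the worktop, top flush with the rim at 76 mm, and does not move when pressed.
- cover_2: Cover of canister 2, one of four identical: flat plain wooden plate 76 x 76 mm, 14 mm thick, with 1.2 mm of play all round in the recessed mouth. Origin: centre of its underside; z up, x and y along its sides, turned as its canister. Seated, it rests on a ledge, underside 62 mm above the worktop, top flush with the rim at 76 mm, and does not move when pressed.
- cover_3: Cover of canister 3, one of four identical: flat plain wooden plate 76 x 76 mm, 14 mm thick, with 1.2 mm of play all round in the recessed mouth. Origin: centre of its underside; z up, x and y along its sides, turned as its canister. Seated, it rests on a ledge, underside 62 mm above the worktop, top flush with the rim at 76 mm, and does not move when pressed.
- cover_4: Cover of canister 4, one of four identical: flat plain wooden plate 76 x 76 mm, 14 mm thick, with 1.2 mm of play all round in the recessed mouth. Origin: centre of its underside; z up, x and y along its sides, turned as its canister. Seated, it rests on a ledge, underside 62 mm above the worktop, top flush with the rim at 76 mm, and does not move when pressed.
- canister_1: Canister 1: white square pot, 88 mm wide, 76 mm high, fixed to the worktop; origin at the centre of its underside, z up. Under the middle of its cover is a hidden stem 16 mm thick, pushed home in all but one of the four canisters (any of them; it differs from run to run). The unseated cover, whichever it is, lies level but 3.3 to 3.9 mm high, balanced on the stem.
- canister_2: Canister 2: white square pot, 88 mm wide, 76 mm high, fixed to the worktop; origin at the centre of its underside, z up. Under the middle of its cover is a hidden stem 16 mm thick, pushed home in all but one of the four canisters (any of them; it differs from run to run). A push of 1 to 4 N on the unseated cover, whichever it is, 20 to 28 mm from its centre, tips it 0.08 to 0.13 rad down on that side.
- canister_3: Canister 3: white square pot, 88 mm wide, 76 mm high, fixed to the worktop; origin at the centre of its underside, z up. Under the middle of its cover is a hidden stem 16 mm thick, pushed home in all but one of the four canisters (any of them; it differs from run to run). The unseated cover, whichever it is, levels again when let go of an edge.
- canister_4: Canister 4: white square pot, 88 mm wide, 76 mm high, fixed to the worktop; origin at the centre of its underside, z up. Under the middle of its cover is a hidden stem 16 mm thick, pushed home in all but one of the four canisters (any of them; it differs from run to run). Pressed in the middle, the unseated cover, whichever it is, stays up until 8 to 10 N, then sinks flush and stays.
- salt_shaker: Bystander: glass salt shaker with grey cap, 44 mm across, 90 mm high, loose; origin at the centre of its underside.
- jam_jar: Bystander: jam jar with pale lid, 68 mm across, 84 mm high, loose; origin at the centre of its underside.
- mug: Bystander: white mug, 82 mm across, 112 mm with its handle, 94 mm high, loose; origin at the centre of its underside.
- teaspoon: Bystander: steel teaspoon lying flat, 132 x 26 mm, 9 mm high, loose; origin at its underside's centre.
- curry_jar: Bystander: spice jar with dark lid, 44 mm across, 106 mm high, loose; origin at the centre of its underside.
Mind the look-alikes: they are no part of the job. Leave any turquoise look-alike of the cover_4 alone. Leave any purple look-alike of the cover_2 alone.

How it is judged:
By the outcome, as a careful person would: the job done as asked, in the order asked, and still so for the second after the job is handed in, while the arm keeps its last pose, push and grip.
It also fails if it takes over 67 s, if anything falls off the work surface, if the arm or the gripper's body presses on something with over 40 N, if the wrist force passes 120 N, or if a joint passes its speed limit or range.

## Robot

A 7-joint arm with a two-finger parallel gripper is mounted at the origin on a cart in front of the work surface, level with it; the furniture and walls round the work are solid. World frame = base frame: x ahead of the robot, y to its left, z up, the work surface at z = 0. Lengths are in mm, angles in rad, forces in N, time in s.
With the tool pointing down it reaches from about 400 to 875 mm from the base axis. Payload 4.4 kg.
Tool frame: the origin (TCP) lies at the very end of the fingers, on their centre line; the grasp point (between the pads) lies 19 mm behind it; y points along the fingers, x is the direction in which the jaws open and shut, and the axes are right-handed (so a half turn about y gives the same grasp; the last joint's range is limited). The gripper opens to 85 mm and grips with 20 to 120 N. Pads are 22 mm wide; open, the fingers measure 114 mm over their backs; the gripper's body (76 mm by 85 mm) begins 54 mm behind the grasp point. The pads swing forward as they close: fully open they stand 13 mm farther back than shut.
Start: joints at [-1.404, 0.628, 0.038, 1.517, -0.027, 0.996, -0.02], TCP at [149.931, 632.486, 231.313] pointing down, gripper open.
Joint ranges: [-3.06, 3.06], [-0.37, 2.12], [-1.25, 1.32], [0.18, 2.47], [-1.1, 4.24], [0.23, 1.98], [-2.94, 2.94]. Speed limits (rad/s): [2.57, 2.57, 3.14, 3.14, 3.14, 3.14, 3.14].

## Interface

Orientations are given as [roll, pitch, yaw] about the fixed x, y, z axes, in that order (R = Rz(yaw) Ry(pitch) Rx(roll)).
In Python, from cell import readout, eyes, finish_job gives the robot as it stands. The module is installed in compiled form; this text tells all that it offers.
- The arm moves only by the tool apply_moves, never from a script. Its argument "commands" is a list that holds one entry, the list of rows, each a list of 6 numbers: the shift along the tool's x, y, z in units of 0.04 m (1.0 is 0.04 m), then the turn, a rotation vector about the tool's x, y, z in units of 5 degrees (1.0 is 5 degrees). A call has 1 to 8 rows; each row shifts and turns the pose as measured when the row begins, along the tool's axes as they then stand; what a row does not reach is not made up. A row lasts 1/12 s, in which the tool goes at most 41.7 mm and 7.16 degrees, less where a joint would pass 70% of its speed; a pose out of reach is approached as far as the arm can. A call with a number of a shift or a turn outside -1 to 1 is refused whole. A call with a gripper value outside its range is refused whole. "claw" is the finger opening in mm, from 0 to 85.4, set as the call begins (left out, the last holds). The fingers move at their own pace and stop on an object; the grip force is fixed at half the most. Time passes only in rows, so rows that do not move let the fingers close. It gives the time, the measured TCP pose, the force and the opening at its end, in the units of the state.
- readout.read_state(): the state, without advancing time (a new reading comes with each control period).
- eyes.get_image(name): name is "scene" or "side" or "wrist"; returns a dict with "image" (480x640x3 uint8, red, green, blue), "mtx" (3x3 intrinsics, pixels), "rvec" (rotation vector, rad) and "tvec" (3), from world to camera coordinates, as OpenCV has them. Camera axes: x right, y down, z forward; pixel columns grow to the right and rows downward; lengths in mm; the calibration is good to about 2 mm. The wrist camera is an equidistant fisheye: a pixel r from the principal point sees the ray r / f radians off the axis. A picture is of the moment at which its call begins. There is no depth.
- finish_job(): hands the job in, once; it reports no verdict.
The state is a dict: "clock": time; "qpos": joint angles; "qd": joint speeds; "tau": joint torques, N m; "eef_pos": TCP position; "tool_rot": TCP orientation; "force": force on the tool from outside, world axes, zero at the start; "torque": the same for the moment, N m; "width": finger opening in mm.
Only numpy, scipy, OpenCV 4.12 (cv2) and the standard library are available. Lean on these libraries where they do the work, as an engineer would, in place of code of your own. Each camera call takes 0.05 s, during which the arm holds its last target. There are 200 camera calls.

## Working session

There is one attempt and no reset: what is moved stays moved. The work goes in short steps, Python scripts to look and compute and a tool call to move; the robot and the scene stay as the last step left them, time stands still between calls to the robot, and variables do not carry over. Pictures are saved under pics/ and viewed, about 8 in all and at most 12, crops included, and the job is handed in when it is done.

Besides the shell and the picture viewer there is one more tool, called as name(argument=value, ...), one argument or row to a line, values as JSON. apply_moves: Moves the arm, as the interface text tells. Shifts and turns lie within -1 to 1; 1 stands for 0.04 m of shift or 5 degrees of turn. Its arguments: {"type":"object","properties":{"commands":{"type":"array"},"claw":{"type":"number"}},"required":["commands"]}

```bash
mkdir -p pics
cat > h.py <<'E'
import numpy as np, cv2
from cell import readout, eyes, finish_job
from scipy.spatial.transform import Rotation as R
def grab(n,f=None):
    d=eyes.get_image(n)
    if f: cv2.imwrite('pics/'+f,d['image'][:,:,::-1])
    return d
def ray(d,px):
    K=np.array(d['mtx']);Rm=cv2.Rodrigues(np.array(d['rvec'],float))[0];t=np.array(d['tvec'],float).ravel()
    v=np.linalg.inv(K)@np.array([px[0],px[1],1.])
    if d.get('fish'):
        r=np.hypot(v[0],v[1]);v=np.array([*(v[:2]/max(r,1e-9)*np.sin(r)),np.cos(r)])
    return -Rm.T@t, Rm.T@v
def onz(d,px,z):
    c,v=ray(d,px);return c+v*(z-c[2])/v[2]
E
python3 - <<'E'
from h import *
import pickle
print(readout.read_state())
D={n:grab(n,n+'0.png') for n in('scene','side','wrist')}
for n in D: print(n,D[n]['mtx'],ray(D[n],(320,240)))
pickle.dump(D,open('d0.pkl','wb'))
E
```

```text
{'clock': 0.0, 'qpos': array([-1.40378536,  0.62931203,  0.038437  ,  1.51838849, -0.02700139,
        0.99631954, -0.0199487 ]), 'qd': array([-0.00015648, -0.00089572, -0.00261851, -0.00155774,  0.00199533,
        0.00041286,  0.00175455]), 'tau': array([ 5.90826003e-04, -5.63396752e+01,  1.22643180e+00, -1.93439984e+01,
        1.10182737e-02,  1.04752879e-02,  6.64794214e-06]), 'eef_pos': array([149.78508596, 631.84803287, 230.40455958]), 'tool_rot': array([-1.5708162 ,  0.0019095 ,  1.33803943]), 'force': array([-0.67071136,  0.09726362,  0.22087549]), 'torque': array([-0.04174735, -0.02838719,  0.01418553]), 'width': 85.710403729438}
scene [[580.25028532   0.         314.98737862]
 [  0.         580.25028532 241.3688546 ]
 [  0.           0.           1.        ]] (array([-762.54383556,  870.33293847,  810.14479728]), array([ 0.75255926, -0.50598285, -0.42156389]))
side [[541.80844662   0.         322.95821766]
 [  0.         541.80844662 231.76027041]
 [  0.           0.           1.        ]] (array([-338.70256857, -387.39548398,  959.18229355]), array([ 0.66373217,  0.30769852, -0.68194011]))
wrist [[371.64829954   0.         322.54718417]
 [  0.         371.64829954 243.0070468 ]
 [  0.           0.           1.        ]] (array([ 71.66847512, 651.14104515, 373.7218203 ]), array([ 0.29377566, -0.07883863, -0.95267664]))
```

View pics/scene0.png

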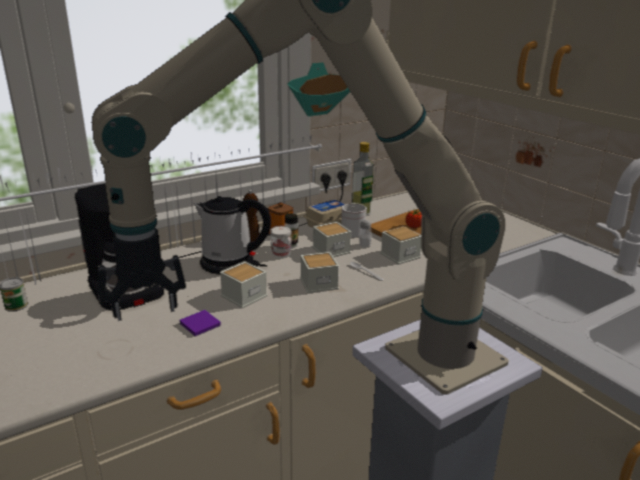

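View pics/side0.png

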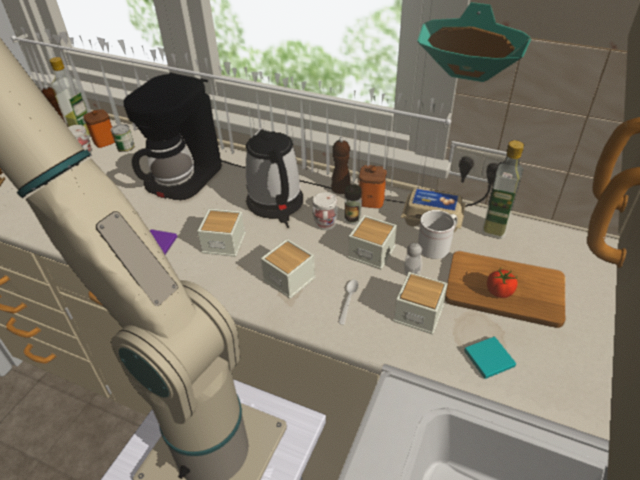

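The side view shows four wooden covers at about (222,222), (288,258), (373,240) and (422,291). In the scene view they are at (243,275), (320,262), (332,232) and (402,237). Things that could be mistaken for them are the purple plate (160,240), the turquoise plate (490,357) and the chopping board (505,287), all in the side view. None of those sits in a white pot, so I leave them alone.

```bash
cat > m.py <<'E'
from h import *
import pickle
D=pickle.load(open('d0.pkl','rb'))
S={'side':[(222,222),(288,258),(373,240),(422,291)],'scene':[(243,273),(320,262),(332,232),(402,237)]}
P={}
for n in S:
    hsv=cv2.cvtColor(D[n]['image'],cv2.COLOR_RGB2HSV)
    m=cv2.inRange(hsv,(8,85,90),(25,255,255))
    nl,lab,st,ce=cv2.connectedComponentsWithStats(m)
    for i,s in enumerate(S[n]):
        w=lab[s[1]-4:s[1]+5,s[0]-4:s[0]+5];w=w[w>0]
        if not len(w): print(n,s,'none',hsv[s[1],s[0]]);continue
        k=np.bincount(w).argmax()
        c=cv2.findContours((lab==k).astype(np.uint8),0,2)[0][0][:,0,:]
        q=np.array([onz(D[n],p,76)[:2] for p in c],np.float32)
        r=cv2.minAreaRect(q)
        P[n,i]=ce[k];print(n,i,st[k],ce[k].round(1),np.round(r[0],1),np.round(r[1],1),round(r[2],1))
for i in range(4):
    if ('side',i) in P and ('scene',i) in P:
        (a,u),(b,v)=ray(D['side'],P['side',i]),ray(D['scene'],P['scene',i])
        u/=np.linalg.norm(u);v/=np.linalg.norm(v)
        x=np.linalg.lstsq(np.c_[u,-v],b-a,rcond=None)[0];p,q=a+u*x[0],b+v*x[1]
        print(i,((p+q)/2).round(1),np.linalg.norm(p-q).round(1), onz(D['side'],P['side',i],76).round(1))
E
python3 m.py
python3 - <<'E'
import cv2
a=cv2.imread('pics/side0.png')[180:340,130:470]
cv2.imwrite('pics/crop1.png',cv2.resize(a,None,fx=2.3,fy=2.3,interpolation=2))
E
```

```text
side 0 [202 211  36  22 585] [219.8 221.3] [489.9 270.4] [74.3 74.6] 13.8
side 1 [266 242  44  31 734] [287.3 257. ] [440.3  58.4] [74.4 75.1] 72.0
side 2 [353 218  40  27 638] [372.9 230.7] [600.7 -94.1] [75.4 74.5] 86.2
side 3 [401 275  43  34 942] [422.2 291. ] [ 457.6 -257.1] [76.7 76.4] 89.1
scene 0 [225 264  36  17 348] [242.9 271.8] [488.5 275.4] [71.5 73.3] 14.6
scene 1 [304 254  31  13 308] [319.  260.1] [439.2  64.7] [74.3 72.3] 72.4
scene 2 [318 223  29  12 219] [331.5 228.7] [599.5 -87.6] [73.  72.9] 86.6
scene 3 [371 209  50  31 736] [397.1 226.1] [ 501.6 -323.8] [153.6 235.9] 6.0
0 [493.1 273.6  72.3] 1.1 [488.9 270.3  76. ]
1 [444.   60.7  71.9] 1.5 [439.4  58.1  76. ]
2 [605.3 -92.8  71.8] 1.4 [599.8 -94.6  76. ]
3 [ 465.7 -253.3   85.3] 27.9 [ 456.4 -257.9   76. ]
```

View pics/crop1.png

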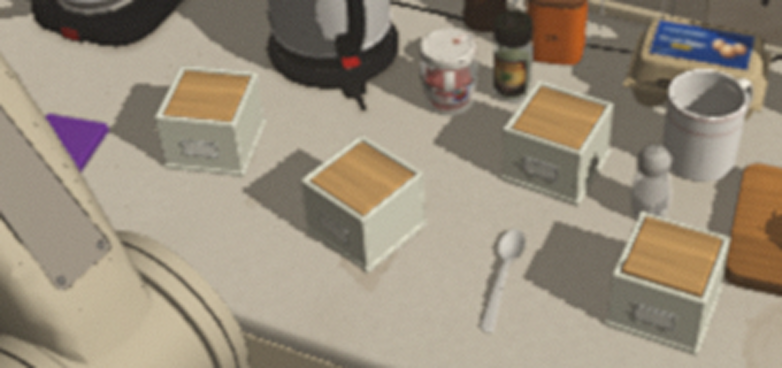

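The crop shows all four wooden plates in white pots. Ray-cast sizes are about 75 mm and heights 72 mm ±4, both consistent with the description. Next I write a row planner and move to the first cover, A.

```bash
cat > plan.py <<'E'
# usage: plan.py x y z yawdeg [step_mm]
import sys
from h import *
x,y,z,yaw=map(float,sys.argv[1:5]);mx=float(sys.argv[5]) if len(sys.argv)>5 else 39
s=readout.read_state();p=np.array(s['eef_pos']);Rc=R.from_euler('xyz',s['tool_rot'])
Rt=R.from_euler('xyz',[-90,0,yaw],degrees=True);T=np.array([x,y,z])
rv=(Rc.inv()*Rt).as_rotvec(degrees=True)
n=int(np.ceil(max(np.linalg.norm(T-p)/mx,np.linalg.norm(rv)/4.9,1)))
print('t',round(s['clock'],2),'p',p.round(1),'rot',np.degrees(s['tool_rot']).round(2),'F',np.round(s['force'],2),'w',round(s['width'],1),'rows',n)
rows=[]
for i in range(n):
    rows.append([*np.round(Rc.inv().apply((T-p)/n)/40,3),*np.round(rv/n/5,2)]);Rc=Rc*R.from_rotvec(rv/n,degrees=True)
print(str([list(map(float,r)) for r in rows[:8]]));print(str([list(map(float,r)) for r in rows[8:16]]))
E
python3 plan.py 491 272 200 104
python3 - <<'E'
import pickle
from h import *
D=pickle.load(open('d0.pkl','rb'))
for n,p in [('coffeeL',(150,195)),('coffeeR',(218,160)),('kettle',(273,212)),('kettleL',(248,200)),('shaker',(413,270)),('jam',(325,225)),('curry',(352,220)),('mug',(435,252))]: print(n,onz(D['side'],p,0).round(0))
E
```

```text
t 0.15 p [149.8 632.  230.6] rot [-9.000e+01  8.000e-02  7.666e+01] F [ 0.19  0.09 -0.18] w 85.1 rows 13
[[-0.522, 0.06, -0.798, -0.0, -0.42, -0.0], [-0.551, 0.06, -0.778, -0.0, -0.42, -0.0], [-0.579, 0.06, -0.758, -0.0, -0.42, -0.0], [-0.607, 0.059, -0.736, -0.0, -0.42, -0.0], [-0.633, 0.059, -0.713, -0.0, -0.42, -0.0], [-0.659, 0.059, -0.689, -0.0, -0.42, -0.0], [-0.684, 0.059, -0.665, -0.0, -0.42, -0.0], [-0.708, 0.059, -0.639, -0.0, -0.42, -0.0]]
[[-0.731, 0.059, -0.613, -0.0, -0.42, -0.0], [-0.753, 0.059, -0.586, -0.0, -0.42, -0.0], [-0.774, 0.059, -0.558, -0.0, -0.42, -0.0], [-0.794, 0.059, -0.529, -0.0, -0.42, -0.0], [-0.813, 0.059, -0.499, -0.0, -0.42, -0.0]]
coffeeL [584. 576.  -0.]
coffeeR [809. 486.   0.]
kettle [650. 211.   0.]
kettleL [670. 301.   0.]
shaker [ 582. -208.    0.]
jam [654.  57.   0.]
curry [700.  -3.   0.]
mug [ 664. -241.    0.]
```

apply_moves(
  commands=[
    [[-0.52,0.06,-0.8,0,-0.42,0],[-0.55,0.06,-0.78,0,-0.42,0],[-0.58,0.06,-0.76,0,-0.42,0],[-0.61,0.06,-0.74,0,-0.42,0],[-0.63,0.06,-0.71,0,-0.42,0],[-0.66,0.06,-0.69,0,-0.42,0],[-0.68,0.06,-0.66,0,-0.42,0],[-0.71,0.06,-0.64,0,-0.42,0]],
  ],
  claw=0,
)

```text
clock: 0.82
eef_pos: [357.9, 413.0, 206.3]
tool_rot: [-1.563, -0.003, 1.667]
force: [0.5, -0.1, 0.4]
width: 0.1
```

```bash
python3 plan.py 491 272 200 104
```

```text
t 0.82 p [357.9 413.  206.3] rot [-89.56  -0.2   95.53] F [ 0.46 -0.1   0.38] w 0.1 rows 5
[[-0.766, 0.024, -0.595, -0.02, -0.34, 0.01], [-0.783, 0.026, -0.572, -0.02, -0.34, 0.01], [-0.8, 0.027, -0.548, -0.02, -0.34, 0.01], [-0.816, 0.029, -0.524, -0.02, -0.34, 0.01], [-0.831, 0.03, -0.5, -0.02, -0.34, 0.01]]
[]
```

apply_moves(
  commands=[
    [[-0.77,0.02,-0.6,-0.02,-0.34,0],[-0.78,0.02,-0.57,-0.02,-0.34,0],[-0.8,0.03,-0.55,-0.02,-0.34,0],[-0.82,0.03,-0.52,-0.02,-0.34,0.01],[-0.83,0.03,-0.5,-0.02,-0.34,0.01],[0,0,0,0,0,0]],
  ],
)

```text
clock: 1.32
eef_pos: [502.9, 254.5, 198.3]
tool_rot: [-1.573, 0.005, 1.813]
force: [1.5, -1.1, 0.5]
width: -0.0
```

```bash
cat > w.py <<'E'
import sys
from h import *
import pickle
d=grab('wrist',sys.argv[1]+'.png');d['fish']=1
pickle.dump(d,open(sys.argv[1]+'.pkl','wb'))
hsv=cv2.cvtColor(d['image'],cv2.COLOR_RGB2HSV)
m=cv2.inRange(hsv,(8,85,60),(25,255,255))
nl,lab,st,ce=cv2.connectedComponentsWithStats(m)
for k in range(1,nl):
    if st[k][4]<300: continue
    c=max(cv2.findContours((lab==k).astype(np.uint8),0,2)[0],key=len)[:,0,:]
    q=np.array([onz(d,p,76)[:2] for p in c],np.float32);r=cv2.minAreaRect(q)
    print(st[k],ce[k].round(1),np.round(r[0],1),np.round(r[1],1),round(r[2],1))
E
python3 plan.py 491 272 130 104; python3 w.py w1
```

```text
t 1.32 p [502.9 254.5 198.3] rot [-90.15   0.28 103.88] F [ 1.46 -1.05  0.49] w -0.0 rows 2
[[0.253, 0.852, 0.094, 0.01, -0.01, -0.03], [0.251, 0.853, 0.093, 0.01, -0.01, -0.03]]
[]
[572   0  20  35 513] [581.9  15.2] [260.9 418. ] [36.2 18.1] 0.4
[606   0  21  56 766] [615.9  25.8] [248.3 458.8] [18.7 63. ] 87.9
[  59   49  103  120 7105] [108.3 106.4] [441.2  62.3] [76.3 75.8] 71.9
[ 301  174  104   98 9804] [351.7 222. ] [490.4 273.9] [75.5 75.3] 14.0
[  0 221  11  68 584] [  4.1 256. ] [603.9 -60.2] [17.4 76. ] 82.3
[  21  355   81   84 3943] [ 63.1 396.9] [779.1 -12. ] [ 89.7 206. ] 61.0
[613 419  27  47 764] [629.5 439.5] [723.2 823.5] [209.5  41.1] 57.6
```

View pics/w1.png

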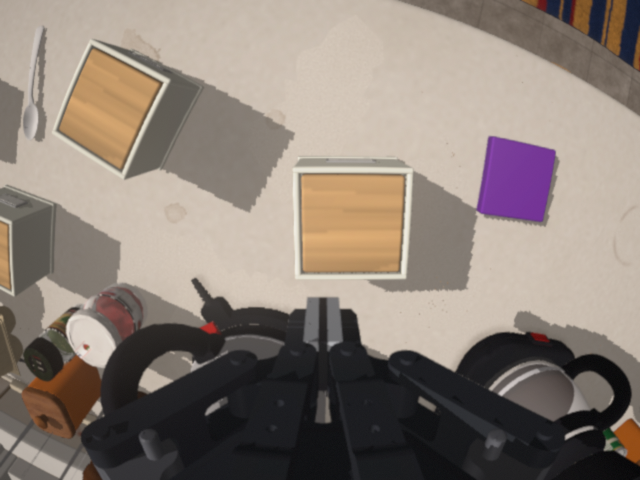

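The wrist view shows cover A centred at (352,222) px and cover B at (108,106) px. Both measure about 75 mm, and the positions agree within 3 mm with the fixed cameras. Now I move over A's edge point.

```bash
python3 plan.py 496.5 249.6 92 104
```

```text
t 1.37 p [500.1 257.8 198.3] rot [-90.04   0.12 103.99] F [-0.66  0.   -0.81] w -0.1 rows 3
[[-0.057, 0.886, 0.046, 0.0, -0.0, -0.01], [-0.058, 0.886, 0.046, 0.0, -0.0, -0.01], [-0.058, 0.886, 0.046, 0.0, -0.0, -0.01]]
[]
```

apply_moves(
  commands=[
    [[-0.06,0.88,0.05,0,0,0],[-0.06,0.88,0.05,0,0,0],[-0.06,0.7,0.05,0,0,0],[0,0,0,0,0,0],[0,0,0,0,0,0]],
  ],
)

```text
clock: 1.78
eef_pos: [496.5, 253.4, 98.6]
tool_rot: [-1.576, -0.003, 1.814]
force: [0.9, 0.4, 0.5]
width: -0.1
```

```bash
python3 plan.py 496.5 249.6 80 104
```

```text
t 1.78 p [496.5 253.4  98.6] rot [-90.3   -0.18 103.92] F [0.88 0.38 0.47] w -0.1 rows 1
[[-0.094, 0.466, 0.026, 0.06, -0.02, 0.04]]
[]
```

apply_moves(
  commands=[
    [[-0.09,0.2,0.03,0.06,0,0.04],[0,0.15,0,0,0,0],[0,0,0,0,0,0],[0,0,0,0,0,0]],
  ],
)

```text
clock: 2.12
eef_pos: [497.2, 253.5, 87.5]
tool_rot: [-1.576, -0.002, 1.817]
force: [-0.0, 0.9, 0.6]
width: -0.0
```

```bash
python3 plan.py 496.5 249.6 78 104
```

```text
t 2.12 p [497.2 253.5  87.5] rot [-90.28  -0.12 104.12] F [-0.01  0.9   0.61] w -0.0 rows 1
[[-0.092, 0.238, 0.042, 0.06, 0.02, 0.03]]
[]
```

apply_moves(
  commands=[
    [[-0.1,0.08,0.03,0.06,0,0.03],[-0.06,0.04,0,0,0,0],[0,0.03,0,0,0,0],[0,0.02,0,0,0,0]],
  ],
)

```text
clock: 2.45
eef_pos: [499.4, 247.7, 82.8]
tool_rot: [-1.575, -0.001, 1.818]
force: [-0.6, 0.3, -0.4]
width: -0.3
```

```bash
python3 plan.py 496.5 249.6 78 104
```

```text
t 2.45 p [499.4 247.7  82.8] rot [-9.0240e+01 -3.0000e-02  1.0414e+02] F [-0.62  0.35 -0.42] w -0.3 rows 1
[[0.064, 0.119, 0.059, 0.05, 0.03, 0.01]]
[]
```

apply_moves(
  commands=[
    [[0.06,0.04,0.04,0.04,0,0],[0,0.03,0,0,0,0],[0,0.02,0,0,0,0]],
  ],
)

```text
clock: 2.7
eef_pos: [497.5, 249.6, 79.2]
tool_rot: [-1.572, -0.001, 1.817]
force: [-0.0, -0.3, 0.0]
width: -0.2
```

apply_moves(
  commands=[
    [[0,0.02,0,0,0,0],[0,0.02,0,0,0,0]],
  ],
)

```text
clock: 2.87
eef_pos: [497.3, 249.8, 77.3]
tool_rot: [-1.572, -0.001, 1.817]
force: [-0.4, 0.5, 0.2]
width: 0.1
```

apply_moves(
  commands=[
    [[0,0.02,0,0,0,0],[0,0.02,0,0,0,0]],
  ],
)

```text
clock: 3.03
eef_pos: [497.3, 249.8, 76.1]
tool_rot: [-1.572, -0.001, 1.817]
force: [-1.4, -1.7, 14.4]
width: -0.1
```

Cover A resisted hard at z = 76.1, which is the seated height, with nothing felt at 77.3. A is seated. Next is B, pressed with finer steps.

apply_moves(
  commands=[
    [[0,-0.1,0,0,0,0],[0,-0.6,0,0,0,0],[0,-0.8,0,0,0,0]],
  ],
)

```text
clock: 3.28
eef_pos: [493.4, 247.8, 132.3]
tool_rot: [-1.56, 0.002, 1.818]
force: [-0.4, 0.6, 0.7]
width: -0.0
```

```bash
python3 plan.py 448.9 86 120 72
```

```text
t 3.28 p [493.4 247.8 132.3] rot [-89.37   0.14 104.14] F [-0.37  0.59  0.67] w -0.0 rows 7
[[-0.521, 0.048, 0.295, -0.02, 0.92, -0.01], [-0.543, 0.048, 0.252, -0.02, 0.92, -0.01], [-0.562, 0.047, 0.208, -0.02, 0.92, -0.01], [-0.577, 0.046, 0.162, -0.02, 0.92, -0.01], [-0.588, 0.045, 0.116, -0.02, 0.92, -0.01], [-0.595, 0.045, 0.068, -0.02, 0.92, -0.01], [-0.599, 0.044, 0.02, -0.02, 0.92, -0.01]]
[]
```

apply_moves(
  commands=[
    [[-0.52,0,0.3,-0.02,0.92,0],[-0.54,0,0.25,-0.02,0.92,0],[-0.56,0,0.21,-0.02,0.92,0],[-0.58,0.05,0.16,-0.02,0.92,0],[-0.59,0.05,0.12,-0.02,0.92,0],[-0.6,0.05,0.07,-0.02,0.92,0],[-0.5,0,0.02,-0.02,0.92,0],[0,0,0,0,0,0]],
  ],
)

```text
clock: 3.95
eef_pos: [451.7, 89.2, 133.5]
tool_rot: [-1.587, -0.011, 1.232]
force: [0.2, -0.7, -0.6]
width: 0.1
```

```bash
python3 plan.py 448.9 86 100 72;python3 w.py w2
```

```text
t 3.95 p [451.7  89.2 133.5] rot [-90.92  -0.64  70.58] F [ 0.2  -0.66 -0.61] w 0.1 rows 1
[[-0.109, 0.837, 0.051, 0.18, -0.29, 0.13]]
[]
[ 536  156   99  139 7931] [587.3 225. ] [490.5 273. ] [75.9 76.4] 13.9
[  203   198   133   123 14320] [270.  256.1] [441.   62.1] [75.2 76.1] 71.9
[  0 348  34  56 994] [ 11.2 383.7] [ 482.6 -242.3] [45.1 95.3] 38.0
[   0  401  100   79 4233] [ 45.6 443.7] [ 557.9 -301.3] [114.1 223.4] 5.8
```

apply_moves(
  commands=[
    [[-0.1,0.6,0.05,0.18,-0.29,0.13],[0,0.3,0,0,0,0],[0,0,0,0,0,0],[0,0,0,0,0,0]],
  ],
)

```text
clock: 4.33
eef_pos: [453.3, 91.8, 98.1]
tool_rot: [-1.576, -0.007, 1.269]
force: [0.1, -1.2, 0.3]
width: 0.4
```

```bash
python3 plan.py 448.7 85.9 82 72
```

```text
t 4.33 p [453.3  91.8  98.1] rot [-90.33  -0.37  72.71] F [ 0.09 -1.2   0.33] w 0.4 rows 1
[[-0.179, 0.401, 0.068, 0.06, 0.14, 0.07]]
[]
```

apply_moves(
  commands=[
    [[-0.18,0.2,0.07,0.06,0.14,0.07],[-0.02,0.1,0,0,0,0],[0,0.02,0,0,0,0],[0,0,0,0,0,0]],
  ],
)

```text
clock: 4.67
eef_pos: [449.4, 86.8, 85.5]
tool_rot: [-1.573, -0.002, 1.259]
force: [0.1, -0.5, -0.5]
width: -0.4
```

```bash
python3 plan.py 448.7 85.9 82 72
```

```text
t 4.67 p [449.4  86.8  85.5] rot [-90.13  -0.14  72.16] F [ 0.09 -0.46 -0.54] w -0.4 rows 1
[[-0.026, 0.088, 0.01, 0.03, 0.03, 0.03]]
[]
```

apply_moves(
  commands=[
    [[-0.02,0.05,0,0.03,0,0.03],[0,0.03,0,0,0,0],[0,0.0,0,0,0,0],[0,0,0,0,0,0]],
  ],
)

```text
clock: 5.0
eef_pos: [449.7, 86.3, 82.7]
tool_rot: [-1.572, -0.001, 1.26]
force: [-0.6, -0.5, -0.1]
width: 0.3
```

apply_moves(
  commands=[
    [[0,0.02,0,0,0,0],[0,0.01,0,0,0,0]],
  ],
)

```text
clock: 5.17
eef_pos: [450.0, 86.3, 81.7]
tool_rot: [-1.572, -0.001, 1.26]
force: [-0.4, -0.0, 0.6]
width: 0.3
```

apply_moves(
  commands=[
    [[0,0.01,0,0,0,0],[0,0.01,0,0,0,0]],
  ],
)

```text
clock: 5.33
eef_pos: [450.0, 86.4, 80.9]
tool_rot: [-1.572, -0.001, 1.26]
force: [0.7, 0.3, 0.1]
width: 0.0
```

apply_moves(
  commands=[
    [[0,0.01,0,0,0,0],[0,0.01,0,0,0,0]],
  ],
)

```text
clock: 5.5
eef_pos: [450.1, 86.4, 80.0]
tool_rot: [-1.572, -0.001, 1.26]
force: [-0.3, 0.3, 0.4]
width: 0.2
```

apply_moves(
  commands=[
    [[0,0.01,0,0,0,0],[0,0.01,0,0,0,0]],
  ],
)

```text
clock: 5.67
eef_pos: [450.1, 86.4, 79.1]
tool_rot: [-1.572, -0.001, 1.26]
force: [-0.6, 0.3, -0.2]
width: 0.0
```

apply_moves(
  commands=[
    [[0,0.01,0,0,0,0],[0,0.01,0,0,0,0]],
  ],
)

```text
clock: 5.83
eef_pos: [450.1, 86.4, 78.2]
tool_rot: [-1.572, -0.001, 1.26]
force: [-0.9, 0.6, 0.5]
width: -0.2
```

apply_moves(
  commands=[
    [[0,0.01,0,0,0,0],[0,0.01,0,0,0,0]],
  ],
)

```text
clock: 6.0
eef_pos: [450.1, 86.4, 77.3]
tool_rot: [-1.572, -0.001, 1.26]
force: [-0.5, -0.5, -0.7]
width: 0.3
```

apply_moves(
  commands=[
    [[0,0.01,0,0,0,0]],
  ],
)

```text
clock: 6.08
eef_pos: [450.0, 86.4, 76.9]
tool_rot: [-1.572, -0.001, 1.26]
force: [0.1, -0.2, -1.0]
width: 0.1
```

apply_moves(
  commands=[
    [[0,0.01,0,0,0,0]],
  ],
)

```text
clock: 6.17
eef_pos: [450.0, 86.4, 76.4]
tool_rot: [-1.572, -0.001, 1.26]
force: [0.5, -0.1, 0.2]
width: -0.1
```

apply_moves(
  commands=[
    [[0,0.005,0,0,0,0]],
  ],
)

```text
clock: 6.25
eef_pos: [450.0, 86.4, 76.2]
tool_rot: [-1.572, -0.001, 1.26]
force: [-0.1, 0.1, -0.3]
width: 0.3
```

apply_moves(
  commands=[
    [[0,0.005,0,0,0,0]],
  ],
)

```text
clock: 6.33
eef_pos: [450.0, 86.4, 76.1]
tool_rot: [-1.572, -0.001, 1.26]
force: [-1.0, -0.1, 6.0]
width: -0.1
```

B is seated too: free to 76.2, then 6 N at 76.1. Next is C.

apply_moves(
  commands=[
    [[0,-0.1,0,0,0,0],[0,-0.6,0,0,0,0],[0,-0.7,0,0,0,0]],
  ],
)

```text
clock: 6.58
eef_pos: [446.5, 85.6, 129.7]
tool_rot: [-1.563, 0.005, 1.26]
force: [1.0, -0.5, 0.4]
width: 0.0
```

```bash
python3 plan.py 603.5 -68 128 86
```

```text
t 6.58 p [446.5  85.6 129.7] rot [-89.56   0.26  72.19] F [ 0.99 -0.45  0.39] w 0.0 rows 6
[[-0.409, 0.003, -0.819, -0.02, -0.46, -0.01], [-0.442, 0.004, -0.801, -0.02, -0.46, -0.01], [-0.474, 0.004, -0.783, -0.02, -0.46, -0.01], [-0.505, 0.005, -0.763, -0.02, -0.46, -0.01], [-0.535, 0.006, -0.742, -0.02, -0.46, -0.01], [-0.564, 0.006, -0.72, -0.02, -0.46, -0.01]]
[]
```

apply_moves(
  commands=[
    [[-0.41,-0.05,-0.82,-0.02,-0.46,0],[-0.44,-0.05,-0.8,-0.02,-0.46,0],[-0.47,0,-0.78,-0.02,-0.46,0],[-0.5,0,-0.76,-0.02,-0.46,0],[-0.53,0,-0.74,-0.02,-0.46,0],[-0.5,0,-0.65,-0.02,-0.46,0],[0,0,0,0,0,0]],
  ],
)

```text
clock: 7.17
eef_pos: [609.9, -66.6, 142.2]
tool_rot: [-1.583, 0.004, 1.524]
force: [1.0, -0.7, 0.6]
width: 0.1
```

```bash
python3 plan.py 603.5 -68 100 86;python3 w.py w3
```

```text
t 7.17 p [609.9 -66.6 142.2] rot [-90.71   0.21  87.29] F [ 1.02 -0.7   0.64] w 0.1 rows 2
[[-0.02, 0.526, 0.086, 0.07, 0.13, -0.02], [-0.022, 0.527, 0.082, 0.07, 0.13, -0.02]]
[]
[   0    0   79  121 7943] [39.1 59.7] [ 456.8 -256.2] [79.6 77.5] 89.2
[ 451    0  119   66 4827] [518.9  22.8] [453.9  57. ] [76.2 51.6] 72.0
[    0   134    98   178 13368] [ 40.  231.1] [ 579.9 -298.7] [129.8 135. ] 5.5
[  218   186   129   120 14358] [281.5 242.9] [601.2 -91.1] [75.5 76. ] 86.1
[384 315  53  32 949] [407.  330.7] [663.2  -9.8] [24.  36.4] 3.3
```

View pics/w3.png

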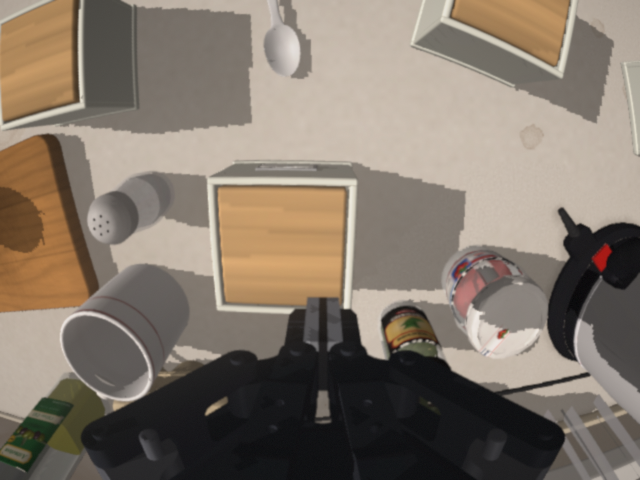

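The picture shows C centred at (281,243) px, with nothing in the way; the mug and shaker are to its left and the curry jar behind the gripper. D, at upper left (40,60) px, looks slightly oversized, so it may be the raised one. I press C first.

apply_moves(
  commands=[
    [[0,0.53,0.09,0.07,0.13,-0.02],[0,0.53,0.09,0.07,0.13,-0.02],[0,0.2,0,0,0,0],[0,0,0,0,0,0],[0,0,0,0,0,0]],
  ],
)

```text
clock: 7.63
eef_pos: [598.3, -60.9, 91.0]
tool_rot: [-1.566, -0.004, 1.5]
force: [0.0, -0.1, 0.6]
width: -0.2
```

```bash
python3 plan.py 602.9 -66.6 82 86
```

```text
t 7.63 p [598.3 -60.9  91. ] rot [-89.7   -0.22  85.93] F [ 0.   -0.14  0.63] w -0.2 rows 1
[[-0.135, 0.224, -0.125, -0.06, -0.01, 0.04]]
[]
```

apply_moves(
  commands=[
    [[-0.15,0.12,-0.12,-0.06,0,0.04],[0,0.04,0,0,0,0],[0,0,0,0,0,0],[0,0,0,0,0,0]],
  ],
)

```text
clock: 7.97
eef_pos: [604.5, -66.2, 86.8]
tool_rot: [-1.575, -0.0, 1.502]
force: [-0.0, -0.3, -0.2]
width: 0.4
```

```bash
python3 plan.py 602.9 -66.6 82 86
```

```text
t 7.97 p [604.5 -66.2  86.8] rot [-9.025e+01 -2.000e-02  8.608e+01] F [-0.05 -0.27 -0.16] w 0.4 rows 1
[[-0.014, 0.121, 0.039, 0.05, 0.02, 0.0]]
[]
```

apply_moves(
  commands=[
    [[-0.01,0.08,0.03,0.05,0,0],[0,0.04,0,0,0,0],[0,0.02,0,0,0,0],[0,0.01,0,0,0,0]],
  ],
)

```text
clock: 8.3
eef_pos: [604.1, -66.5, 81.7]
tool_rot: [-1.573, -0.0, 1.502]
force: [-0.5, -0.1, -0.6]
width: 0.2
```

apply_moves(
  commands=[
    [[0,0.01,0,0,0,0],[0,0.01,0,0,0,0]],
  ],
)

```text
clock: 8.47
eef_pos: [604.1, -66.5, 80.7]
tool_rot: [-1.573, -0.001, 1.503]
force: [-0.4, 0.3, -0.1]
width: -0.1
```

apply_moves(
  commands=[
    [[0,0.01,0,0,0,0],[0,0.01,0,0,0,0]],
  ],
)

```text
clock: 8.63
eef_pos: [604.1, -66.4, 79.8]
tool_rot: [-1.573, -0.001, 1.502]
force: [0.8, -0.8, -0.6]
width: -0.1
```

apply_moves(
  commands=[
    [[0,0.01,0,0,0,0],[0,0.01,0,0,0,0]],
  ],
)

```text
clock: 8.8
eef_pos: [604.1, -66.4, 79.0]
tool_rot: [-1.573, -0.001, 1.503]
force: [0.9, 0.3, 0.6]
width: 0.3
```

apply_moves(
  commands=[
    [[0,0.01,0,0,0,0],[0,0.01,0,0,0,0]],
  ],
)

```text
clock: 8.97
eef_pos: [604.1, -66.4, 78.1]
tool_rot: [-1.573, -0.001, 1.502]
force: [0.3, -0.6, 0.6]
width: -0.2
```

apply_moves(
  commands=[
    [[0,0.01,0,0,0,0],[0,0.01,0,0,0,0]],
  ],
)

```text
clock: 9.13
eef_pos: [604.1, -66.4, 77.2]
tool_rot: [-1.573, -0.001, 1.503]
force: [0.6, -0.2, -0.2]
width: -0.1
```

apply_moves(
  commands=[
    [[0,0.01,0,0,0,0]],
  ],
)

```text
clock: 9.22
eef_pos: [604.1, -66.4, 76.8]
tool_rot: [-1.573, -0.001, 1.502]
force: [-0.3, -0.1, 0.5]
width: 0.1
```

apply_moves(
  commands=[
    [[0,0.005,0,0,0,0]],
  ],
)

```text
clock: 9.3
eef_pos: [604.1, -66.4, 76.5]
tool_rot: [-1.573, -0.001, 1.502]
force: [0.7, 0.1, -0.5]
width: -0.2
```

apply_moves(
  commands=[
    [[0,0.005,0,0,0,0]],
  ],
)

```text
clock: 9.38
eef_pos: [604.1, -66.4, 76.2]
tool_rot: [-1.573, -0.001, 1.503]
force: [-0.6, 0.4, 0.5]
width: -0.5
```

apply_moves(
  commands=[
    [[0,0.005,0,0,0,0]],
  ],
)

```text
clock: 9.47
eef_pos: [604.1, -66.4, 76.1]
tool_rot: [-1.573, -0.001, 1.503]
force: [-0.4, 0.9, 2.7]
width: 0.1
```

apply_moves(
  commands=[
    [[0,-0.1,0,0,0,0],[0,-0.6,0,0,0,0],[0,-0.7,0,0,0,0]],
  ],
)

```text
clock: 9.72
eef_pos: [599.7, -66.0, 128.3]
tool_rot: [-1.561, -0.001, 1.503]
force: [1.1, -0.5, 0.7]
width: -0.1
```

```bash
python3 plan.py 457.5 -231 128 89
```

```text
t 9.72 p [599.7 -66.  128.3] rot [-8.942e+01 -4.000e-02  8.610e+01] F [ 1.06 -0.53  0.68] w -0.1 rows 6
[[-0.726, 0.006, 0.544, -0.02, -0.1, 0.0], [-0.721, 0.005, 0.55, -0.02, -0.1, 0.0], [-0.717, 0.005, 0.556, -0.02, -0.1, 0.0], [-0.712, 0.004, 0.562, -0.02, -0.1, 0.0], [-0.707, 0.003, 0.568, -0.02, -0.1, 0.0], [-0.703, 0.002, 0.574, -0.02, -0.1, 0.0]]
[]
```

C is seated as well (2.7 N at 76.1, no movement). On to D.

apply_moves(
  commands=[
    [[-0.72,-0.05,0.54,-0.02,-0.1,0],[-0.72,-0.05,0.55,-0.02,-0.1,0],[-0.72,0,0.55,-0.02,-0.1,0],[-0.71,0,0.56,-0.02,-0.1,0],[-0.71,0,0.57,-0.02,-0.1,0],[-0.6,0,0.5,-0.02,-0.1,0],[0,0,0,0,0,0]],
  ],
)

```text
clock: 10.3
eef_pos: [464.3, -230.6, 139.6]
tool_rot: [-1.59, 0.0, 1.566]
force: [-0.3, 0.0, -0.6]
width: 0.3
```

```bash
python3 plan.py 457.5 -231 100 89;python3 w.py w4
```

```text
t 10.3 p [ 464.3 -230.6  139.6] rot [-91.11   0.    89.73] F [-0.34  0.01 -0.63] w 0.3 rows 2
[[-0.006, 0.493, 0.094, 0.11, 0.07, 0.0], [-0.006, 0.494, 0.089, 0.11, 0.07, 0.0]]
[]
[  214   186   133   124 15070] [280.4 244.1] [ 457.8 -255.4] [76.7 78.4] 89.2
[   19   278   240   142 17945] [130.6 334.9] [ 551.  -377.9] [134.9 208.8] 6.1
[ 468  373   73   36 1308] [510.9 386.6] [569.9 -79. ] [78.4 33.5] 56.9
```

View pics/w4.png

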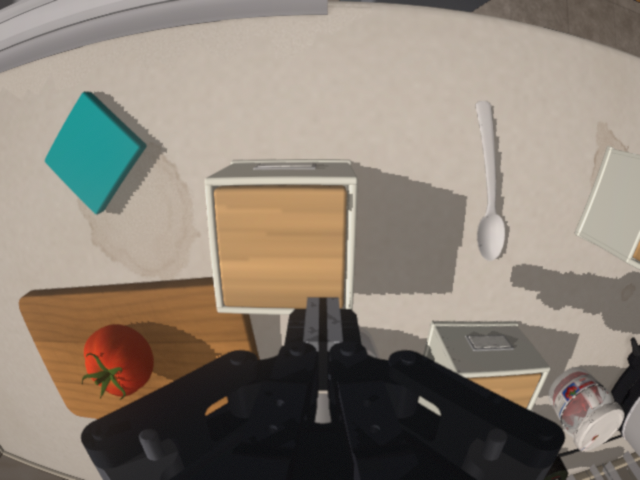

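D, centred at (280,244) px, measures 77–78 mm against about 75.5 for the others, so it stands about 3.5 mm high, with its centre near (456.5,-255). I confirm that with a gentle edge press.

apply_moves(
  commands=[
    [[0,0.5,0.09,0.11,0.07,0],[0,0.5,0.1,0.11,0.07,0],[0,0.1,0,0,0,0],[0,0,0,0,0,0],[0,0,0,0,0,0]],
  ],
)

```text
clock: 10.77
eef_pos: [464.7, -226.9, 97.2]
tool_rot: [-1.581, -0.001, 1.556]
force: [-0.3, 0.1, 0.5]
width: -0.2
```

```bash
python3 plan.py 456.5 -230 85 89
```

```text
t 10.77 p [ 464.7 -226.9   97.2] rot [-9.059e+01 -4.000e-02  8.917e+01] F [-0.34  0.09  0.5 ] w -0.2 rows 1
[[-0.081, 0.303, 0.206, 0.12, 0.03, 0.01]]
[]
```

apply_moves(
  commands=[
    [[-0.07,0.15,0.22,0.12,0.03,0.01],[0,0.05,0,0,0,0],[0,0,0,0,0,0],[0,0,0,0,0,0]],
  ],
)

```text
clock: 11.1
eef_pos: [457.8, -228.7, 90.6]
tool_rot: [-1.574, 0.001, 1.557]
force: [0.5, -0.1, 0.3]
width: -0.0
```

```bash
python3 plan.py 456.5 -230 84 89
```

```text
t 11.1 p [ 457.8 -228.7   90.6] rot [-9.018e+01  6.000e-02  8.920e+01] F [ 0.49 -0.05  0.31] w -0.0 rows 1
[[-0.032, 0.165, 0.032, 0.04, 0.04, -0.01]]
[]
```

apply_moves(
  commands=[
    [[-0.05,0.1,0.02,0.04,0.03,-0.01],[0,0.04,0,0,0,0],[0,0.02,0,0,0,0],[0,0,0,0,0,0],[0,0,0,0,0,0]],
  ],
)

```text
clock: 11.52
eef_pos: [457.7, -231.3, 84.4]
tool_rot: [-1.572, 0.001, 1.554]
force: [-0.3, -0.5, 0.7]
width: -0.0
```

```bash
python3 plan.py 456.5 -230 82 89
```

```text
t 11.52 p [ 457.7 -231.3   84.4] rot [-9.007e+01  4.000e-02  8.902e+01] F [-0.27 -0.53  0.69] w -0.0 rows 1
[[0.033, 0.059, 0.03, 0.01, 0.0, -0.01]]
[]
```

apply_moves(
  commands=[
    [[0.02,0.03,0.01,0,0,0],[0,0.02,0,0,0,0],[0,0.01,0,0,0,0]],
  ],
)

```text
clock: 11.77
eef_pos: [457.4, -230.5, 81.9]
tool_rot: [-1.572, 0.001, 1.554]
force: [0.1, 0.2, 0.2]
width: 0.0
```

apply_moves(
  commands=[
    [[0,0.01,0,0,0,0]],
  ],
)

```text
clock: 11.85
eef_pos: [457.3, -230.4, 81.4]
tool_rot: [-1.572, 0.001, 1.554]
force: [0.3, -0.2, 0.1]
width: 0.4
```

apply_moves(
  commands=[
    [[0,0.01,0,0,0,0]],
  ],
)

```text
clock: 11.93
eef_pos: [457.4, -230.4, 81.0]
tool_rot: [-1.572, 0.001, 1.554]
force: [0.4, -0.1, 0.1]
width: 0.1
```

apply_moves(
  commands=[
    [[0,0.01,0,0,0,0]],
  ],
)

```text
clock: 12.02
eef_pos: [457.4, -230.4, 80.6]
tool_rot: [-1.572, 0.001, 1.554]
force: [-0.9, 0.3, -0.3]
width: 0.3
```

apply_moves(
  commands=[
    [[0,0.01,0,0,0,0]],
  ],
)

```text
clock: 12.1
eef_pos: [457.4, -230.4, 80.1]
tool_rot: [-1.572, 0.001, 1.554]
force: [0.4, -0.4, -0.6]
width: 0.1
```

apply_moves(
  commands=[
    [[0,0.008,0,0,0,0]],
  ],
)

```text
clock: 12.18
eef_pos: [457.4, -230.4, 79.7]
tool_rot: [-1.572, 0.001, 1.554]
force: [-0.3, -0.3, 0.6]
width: 0.4
```

apply_moves(
  commands=[
    [[0,0.006,0,0,0,0]],
  ],
)

```text
clock: 12.27
eef_pos: [457.4, -230.4, 79.4]
tool_rot: [-1.572, 0.001, 1.554]
force: [-0.3, -0.4, 0.0]
width: 0.1
```

apply_moves(
  commands=[
    [[0,0.006,0,0,0,0]],
  ],
)

```text
clock: 12.35
eef_pos: [457.4, -230.3, 79.2]
tool_rot: [-1.572, 0.001, 1.554]
force: [-0.1, 0.6, 0.6]
width: -0.3
```

apply_moves(
  commands=[
    [[0,0.006,0,0,0,0]],
  ],
)

```text
clock: 12.43
eef_pos: [457.4, -230.1, 79.0]
tool_rot: [-1.572, 0.0, 1.554]
force: [0.2, 1.0, 1.7]
width: -0.2
```

apply_moves(
  commands=[
    [[0,0.006,0,0,0,0]],
  ],
)

```text
clock: 12.52
eef_pos: [457.4, -230.0, 78.8]
tool_rot: [-1.572, 0.0, 1.554]
force: [0.6, 1.1, 1.4]
width: -0.2
```

apply_moves(
  commands=[
    [[0,0.006,0,0,0,0]],
  ],
)

```text
clock: 12.6
eef_pos: [457.5, -229.8, 78.6]
tool_rot: [-1.572, 0.0, 1.554]
force: [0.2, 0.9, 0.9]
width: 0.1
```

apply_moves(
  commands=[
    [[0,0.006,0,0,0,0]],
  ],
)

```text
clock: 12.68
eef_pos: [457.5, -229.7, 78.4]
tool_rot: [-1.572, 0.0, 1.554]
force: [0.1, 1.5, 2.0]
width: 0.4
```

apply_moves(
  commands=[
    [[0,0.006,0,0,0,0]],
  ],
)

```text
clock: 12.77
eef_pos: [457.5, -229.5, 78.2]
tool_rot: [-1.572, -0.0, 1.554]
force: [0.1, 1.3, 1.5]
width: -0.1
```

apply_moves(
  commands=[
    [[0,0.006,0,0,0,0]],
  ],
)

```text
clock: 12.85
eef_pos: [457.5, -229.3, 78.0]
tool_rot: [-1.572, -0.0, 1.555]
force: [-0.5, 1.5, 1.3]
width: -0.1
```

apply_moves(
  commands=[
    [[0,0.005,0,0,0,0]],
  ],
)

```text
clock: 12.93
eef_pos: [457.5, -229.1, 77.8]
tool_rot: [-1.572, -0.001, 1.555]
force: [-0.4, -0.1, 3.1]
width: -0.1
```

apply_moves(
  commands=[
    [[0,0.003,0,0,0,0]],
  ],
)

```text
clock: 13.02
eef_pos: [457.5, -229.1, 77.8]
tool_rot: [-1.572, -0.0, 1.555]
force: [-0.3, -0.2, 3.4]
width: 0.3
```

apply_moves(
  commands=[
    [[0,-0.15,0,0,0,0],[0,-0.2,0,0,0,0],[0,0,0,0,0,0],[0,0,0,0,0,0]],
  ],
)

```text
clock: 13.35
eef_pos: [457.5, -230.1, 93.1]
tool_rot: [-1.572, 0.001, 1.554]
force: [0.3, -0.0, 0.1]
width: 0.1
```

```bash
python3 w.py w5; python3 plan.py 456.5 -255 86 89
```

```text
[  186   220   165   142 17745] [263.1 278.3] [ 457.7 -255.4] [76.7 78.6] 89.4
[    0   316   201   140 13792] [ 93.3 361.4] [ 540.7 -380.2] [128.4 174.6] 5.8
t 13.4 p [ 457.7 -230.2   93.1] rot [-9.011e+01  4.000e-02  8.904e+01] F [-0.38 -0.46 -0.5 ] w -0.2 rows 1
[[-0.62, 0.179, 0.019, 0.02, 0.01, -0.01]]
[]
```

D rocks: it yielded from 79.4 to 77.8 mm under 1–2 N, stopped at about 3 N, and levelled again on release. Now I move to its centre.

apply_moves(
  commands=[
    [[-0.62,0,0.02,0.02,0,-0.01],[0,0,0,0,0,0],[0,0,0,0,0,0]],
  ],
)

```text
clock: 13.65
eef_pos: [456.9, -255.3, 93.4]
tool_rot: [-1.572, -0.0, 1.556]
force: [-0.6, 0.4, -0.0]
width: -0.5
```

```bash
python3 plan.py 456.7 -255 84 89
python3 - <<'E'
from h import *
import pickle
for n in('w4','w5'):
    d=pickle.load(open(n+'.pkl','rb'))
    m=cv2.inRange(cv2.cvtColor(d['image'],cv2.COLOR_RGB2HSV),(8,85,60),(25,255,255))
    nl,lab,st,ce=cv2.connectedComponentsWithStats(m)
    k=lab[244,280];c=max(cv2.findContours((lab==k).astype(np.uint8),0,2)[0],key=len)[:,0,:]
    r=cv2.minAreaRect(np.array([onz(d,p,79.5)[:2] for p in c],np.float32));print(n,r)
E
```

```text
t 13.65 p [ 456.9 -255.3   93.4] rot [-9.005e+01 -1.000e-02  8.913e+01] F [-0.58  0.38 -0.  ] w -0.5 rows 1
[[0.008, 0.234, 0.005, 0.01, 0.03, 0.0]]
[]
w4 ((456.4855041503906, -254.94529724121094), (75.3443832397461, 77.02393341064453), 89.23360443115234)
w5 ((455.920654296875, -254.783447265625), (75.02811431884766, 76.8756103515625), 89.41960906982422)
```

apply_moves(
  commands=[
    [[0,0.12,0,0,0,0],[0,0.08,0,0,0,0],[0,0.05,0,0,0,0],[0,0.01,0,0,0,0],[0,0,0,0,0,0]],
  ],
)

```text
clock: 14.07
eef_pos: [456.3, -254.9, 81.2]
tool_rot: [-1.571, -0.0, 1.555]
force: [0.6, -0.5, 0.2]
width: 0.0
```

apply_moves(
  commands=[
    [[0,0.01,0,0,0,0]],
  ],
)

```text
clock: 14.15
eef_pos: [456.2, -254.5, 80.6]
tool_rot: [-1.57, -0.001, 1.556]
force: [0.6, -0.3, -0.3]
width: -0.0
```

apply_moves(
  commands=[
    [[0,0.01,0,0,0,0]],
  ],
)

```text
clock: 14.23
eef_pos: [456.3, -254.2, 80.1]
tool_rot: [-1.57, -0.001, 1.556]
force: [-0.2, -0.3, -0.6]
width: 0.1
```

apply_moves(
  commands=[
    [[-0.015,0.008,0,0,0,0]],
  ],
)

```text
clock: 14.32
eef_pos: [456.3, -254.6, 79.8]
tool_rot: [-1.57, -0.001, 1.557]
force: [-0.1, 0.3, -0.3]
width: -0.5
```

apply_moves(
  commands=[
    [[0,0.006,0,0,0,0]],
  ],
)

```text
clock: 14.4
eef_pos: [456.4, -254.6, 79.6]
tool_rot: [-1.57, -0.001, 1.557]
force: [-0.4, 0.2, 0.0]
width: 0.1
```

apply_moves(
  commands=[
    [[0,0.006,0,0,0,0]],
  ],
)

```text
clock: 14.48
eef_pos: [456.5, -254.7, 79.4]
tool_rot: [-1.57, -0.001, 1.557]
force: [-0.0, 0.6, 1.0]
width: 0.3
```

apply_moves(
  commands=[
    [[0,0.008,0,0,0,0]],
  ],
)

```text
clock: 14.57
eef_pos: [456.6, -254.7, 79.3]
tool_rot: [-1.571, -0.001, 1.557]
force: [-0.4, 0.2, 3.9]
width: 0.0
```

apply_moves(
  commands=[
    [[0,0.01,0,0,0,0]],
  ],
)

```text
clock: 14.65
eef_pos: [456.6, -254.7, 79.3]
tool_rot: [-1.571, -0.001, 1.557]
force: [-0.5, 0.6, 7.2]
width: -0.2
```

apply_moves(
  commands=[
    [[0,0.012,0,0,0,0]],
  ],
)

```text
clock: 14.73
eef_pos: [456.6, -254.7, 79.3]
tool_rot: [-1.571, -0.0, 1.557]
force: [-1.2, 0.6, 7.1]
width: 0.1
```

apply_moves(
  commands=[
    [[0,0.014,0,0,0,0]],
  ],
)

```text
clock: 14.82
eef_pos: [456.6, -254.7, 79.3]
tool_rot: [-1.571, -0.0, 1.557]
force: [-0.9, 1.2, 7.0]
width: -0.5
```

apply_moves(
  commands=[
    [[0,0.018,0,0,0,0]],
  ],
)

```text
clock: 14.9
eef_pos: [456.6, -254.7, 79.2]
tool_rot: [-1.571, -0.0, 1.557]
force: [-0.1, 1.0, 7.5]
width: 0.2
```

apply_moves(
  commands=[
    [[0,0.02,0,0,0,0]],
  ],
)

```text
clock: 14.98
eef_pos: [456.6, -254.7, 79.1]
tool_rot: [-1.571, 0.0, 1.557]
force: [-1.9, 0.8, 7.1]
width: 0.4
```

apply_moves(
  commands=[
    [[0,0.02,0,0,0,0]],
  ],
)

```text
clock: 15.07
eef_pos: [456.6, -254.7, 78.9]
tool_rot: [-1.572, 0.0, 1.557]
force: [-1.7, 0.3, 6.0]
width: -0.2
```

apply_moves(
  commands=[
    [[0,0.02,0,0,0,0],[0,0.02,0,0,0,0]],
  ],
)

```text
clock: 15.23
eef_pos: [456.6, -254.7, 78.6]
tool_rot: [-1.572, 0.001, 1.556]
force: [-1.8, 1.0, 7.7]
width: -0.2
```

```bash
python3 w.py w6; python3 -c "
from h import *
s=readout.read_state();print(s['force'],s['torque'],s['eef_pos'],s['tool_rot'])
d=grab('side');cv2.imwrite('pics/s6.png',cv2.resize(d['image'][230:350,350:480,::-1],None,fx=2.2,fy=2.2))
a=cv2.imread('pics/w6.png');b=cv2.imread('pics/s6.png');a=a[130:480,100:440]
c=np.zeros((350,340+b.shape[1],3),np.uint8);c[:,:340]=a;c[:b.shape[0],340:]=b;cv2.imwrite('pics/c6.png',c)"
```

```text
[  230   230   182   131 17852] [320.5 283.1] [ 451.  -255.1] [76.6 65.3] 89.3
[    1   327   230   142 14226] [100.6 369.9] [ 536.  -380.8] [125.6 176.1] 6.0
[ 543  424   56   56 1336] [569.9 451.8] [597.8 -72.5] [36.4 66.2] 85.8
[-1.39673288  0.75965801  8.27296221] [ 0.12316045  0.27772047 -0.02619238] [ 456.61227104 -254.69202074   78.62213072] [-1.57208424e+00  7.28613274e-04  1.55655139e+00]
```

View pics/c6.png

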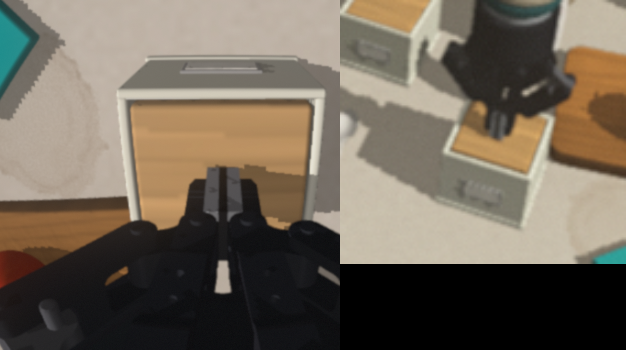

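The view shows the finger in the middle of D, with the cover going down evenly as far as can be seen. I keep pushing.

apply_moves(
  commands=[
    [[0,0.025,0,0,0,0],[0,0.025,0,0,0,0]],
  ],
)

```text
clock: 15.5
eef_pos: [456.6, -254.7, 78.0]
tool_rot: [-1.572, 0.001, 1.556]
force: [-1.9, 1.2, 7.2]
width: 0.2
```

apply_moves(
  commands=[
    [[0,0.025,0,0,0,0],[0,0.025,0,0,0,0]],
  ],
)

```text
clock: 15.67
eef_pos: [456.6, -254.7, 77.3]
tool_rot: [-1.573, 0.002, 1.556]
force: [-1.1, 0.9, 7.2]
width: 0.1
```

apply_moves(
  commands=[
    [[0,0.025,0,0,0,0],[0,0.025,0,0,0,0]],
  ],
)

```text
clock: 15.83
eef_pos: [456.6, -254.7, 76.6]
tool_rot: [-1.573, 0.002, 1.556]
force: [-2.2, 1.3, 6.7]
width: -0.1
```

apply_moves(
  commands=[
    [[0,0.02,0,0,0,0]],
  ],
)

```text
clock: 15.92
eef_pos: [456.6, -254.7, 76.5]
tool_rot: [-1.574, 0.002, 1.556]
force: [-1.9, 0.1, 7.9]
width: -0.2
```

apply_moves(
  commands=[
    [[0,0.018,0,0,0,0]],
  ],
)

```text
clock: 16.0
eef_pos: [456.6, -254.7, 76.4]
tool_rot: [-1.574, 0.002, 1.556]
force: [-0.6, 0.2, 7.4]
width: 0.4
```

apply_moves(
  commands=[
    [[0,0.018,0,0,0,0]],
  ],
)

```text
clock: 16.08
eef_pos: [456.5, -254.7, 76.3]
tool_rot: [-1.574, 0.003, 1.556]
force: [-1.5, 1.7, 6.3]
width: 0.3
```

apply_moves(
  commands=[
    [[0,0.018,0,0,0,0]],
  ],
)

```text
clock: 16.17
eef_pos: [456.6, -254.7, 76.3]
tool_rot: [-1.574, 0.003, 1.556]
force: [-1.9, 1.0, 7.0]
width: -0.0
```

apply_moves(
  commands=[
    [[0,0.022,0,0,0,0],[0,0.022,0,0,0,0]],
  ],
)

```text
clock: 16.33
eef_pos: [456.6, -254.7, 76.1]
tool_rot: [-1.575, 0.003, 1.556]
force: [-2.5, 1.4, 11.5]
width: 0.1
```

apply_moves(
  commands=[
    [[0,0.022,0,0,0,0],[0,0.022,0,0,0,0]],
  ],
)

```text
clock: 16.5
eef_pos: [456.6, -254.7, 76.1]
tool_rot: [-1.575, 0.004, 1.556]
force: [-1.8, 0.6, 9.0]
width: -0.0
```

apply_moves(
  commands=[
    [[0,0.022,0,0,0,0]],
  ],
)

```text
clock: 16.58
eef_pos: [456.6, -254.7, 76.1]
tool_rot: [-1.576, 0.004, 1.556]
force: [-1.9, 0.3, 9.1]
width: 0.2
```

Flush at 76.1, the same height as the seated covers, with a stop at about 9 N. Last, I check that the hold is steady and take a look.

```bash
python3 w.py w7; python3 -c "
from h import *
for i in range(12):
    d=grab('side')
    s=readout.read_state();print(round(s['clock'],2),np.round(s['force'],1),np.round(s['eef_pos'],2))
a=cv2.imread('pics/w7.png');a=a[130:480,100:440]
b=cv2.resize(d['image'][170:350,190:510,::-1],None,fx=1.4,fy=1.4)
c=np.zeros((350,340+b.shape[1],3),np.uint8);c[:,:340]=a;c[:b.shape[0],340:]=b;cv2.imwrite('pics/c7.png',c)"
```

```text
[  230   232   182   129 17537] [320.5 284.1] [ 450.1 -255. ] [75.2 63.5] 89.4
[    0   329   229   141 14107] [ 99.5 370.9] [ 534.8 -380.3] [124.4 175.4] 6.3
[ 543  426   58   54 1399] [570.7 453.5] [596.3 -73.3] [37.9 63.4] 85.8
16.68 [-2.1  1.6  9.4] [ 456.57 -254.69   76.09]
16.73 [-2.1  1.6  9.5] [ 456.57 -254.7    76.08]
16.78 [-1.8  1.4  9. ] [ 456.58 -254.73   76.11]
16.83 [-1.7  1.6  9.3] [ 456.58 -254.67   76.07]
16.88 [-1.   1.7  8.8] [ 456.58 -254.71   76.08]
16.93 [-1.6  1.   9.9] [ 456.58 -254.71   76.08]
16.98 [-2.2  1.3  9.6] [ 456.59 -254.71   76.08]
17.03 [-1.7  1.5  9.8] [ 456.58 -254.72   76.1 ]
17.08 [-1.4 -0.1  9.9] [ 456.6  -254.69   76.09]
17.13 [-2.6  1.5  9.5] [ 456.55 -254.7    76.08]
17.18 [-1.5  0.8  9.3] [ 456.59 -254.69   76.1 ]
17.23 [-2.1  0.6  8.6] [ 456.56 -254.67   76.07]
```

View pics/c7.png

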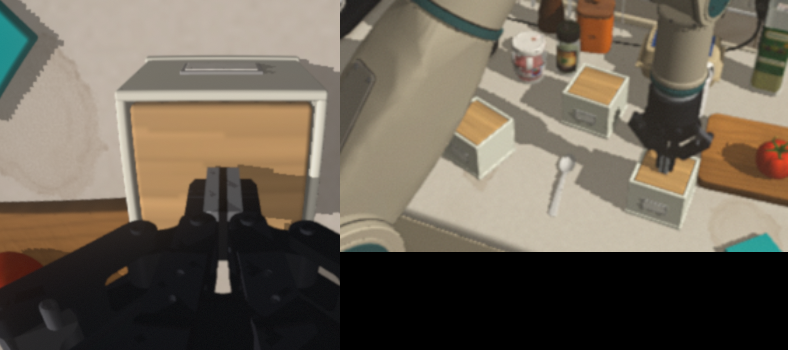

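```bash
python3 -c "
from h import *
print(finish_job())"
```

```text
the job is handed in; nothing more can be done
None
```

I found the unseated cover, pushed it flush, and handed the job in at about 17 s with the finger still holding it down at about 9.4 N.

- **Seated covers:** pressed near the edge, the covers at about (490,273), (441,62) and (601,-91) all stopped hard at 76.1 mm, so they were already seated.
- **Rocking cover:** the fourth, at (456,-255), yielded from 79.4 to 77.8 mm under 1–2 N. It stopped at about 3.4 N and levelled again when I let go.
- **Push:** pressed in the middle, it sank steadily at about 7–8 N and stopped at 76.1 mm.

**Last checks:** over 0.6 s of holding, the force (8.6–9.9 N) and height (76.1 mm) stayed steady. The cover's measured width fell from 76.7 to 75.2 mm, matching the seated ones. In the final image, everything else in view looks to be where it was.

**Disagreements:**
- The first cover took about 14 N for a moment, more than the gentle press I intended; it did not move, and I used finer steps after that.
- The stem gave way at a measured 7–8 N rather than the stated 8–10 N.
- The picture taken midway through the push was not clear enough to rule out tipping. The flush stop and the final picture settled that.

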